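# Stow the table brush under the cantilever tray of a kit case

### The arm

A 6-joint arm with a two-finger parallel gripper is mounted at the origin on a cart in front of the work surface, level with it; the furniture and walls round the work are solid. World frame = base frame: x ahead of the robot, y to its left, z up, the work surface at z = 0. Lengths are in m, angles in rad, forces in N, time in s.
With the tool pointing down it reaches from about 0.2 to 0.875 m from the base axis. Payload 3.4 kg.
Tool frame: the origin (TCP) lies midway between the tips of the shut fingers; the grasp point (between the pads) lies 19 mm behind it (arm.hold_point_z is the distance from the TCP to the grasp point, in m); z points along the fingers, y is the direction in which the jaws open and shut (so a half turn about z gives the same grasp; the last joint's range is limited). The gripper opens to 94 mm and grips with 3 to 60 N. Pads are 16 mm wide; open, the fingers measure 119 mm over their backs; the gripper's body (75 mm by 177 mm) begins 78 mm behind the grasp point.
Start: joints at [1.1, 0.276, 1.505, -0, 1.361, -0.121], TCP at [0.197, 0.54, 0.205] pointing down, gripper open.
Joint ranges: [-2.89, 2.89], [-0.75, 2.08], [0.22, 2.7], [-1.18, 4.32], [0.11, 2.71], [-2.7, 2.7]. Speed limits (rad/s): [2.57, 2.57, 3.14, 3.14, 3.14, 3.14].

### API

Orientations are given as a rotation vector (axis times angle).
In Python, from plant import arm, optics gives the robot as it stands. The module is installed in compiled form; this text tells all that it offers.
- The arm moves only by the tool jog_arm, never from a script. Its argument "deltas" is a list that holds one entry, the list of rows, each a list of 7 numbers: the shift along the world's x, y, z in m, then the turn, a rotation vector about the world's x, y, z in rad, then the closure, from -1 (fully open) to 1 (shut), so that 0 is half open. A call has 1 to 8 rows; each row is the pose to reach, as a shift and turn from the pose commanded when the call began; what a row does not reach only later rows make up. A row lasts 1/12 s, in which the tool goes at most 41.7 mm and 7.16 degrees, less where a joint would pass 70% of its speed; a pose out of reach is approached as far as the arm can. A call with a gripper value outside its range is refused whole. The fingers move at their own pace and stop on an object; "squeeze" is the grip in N (left out, the last holds). Time passes only in rows, so rows that repeat a pose let the fingers close. It gives the time, the measured TCP pose, the force and the opening at its end, in the units of the state.
- arm.observe(): the state, without advancing time (a new reading comes with each control period).
- optics.read_camera(name): name is "scene" or "side" or "wrist"; returns a dict with "frame" (400x640x3 uint8, blue, green, red), "range_z" (400x640 float32, m along the optical axis (not along the pixel's ray), 0 where there is no reading), "mtx" (3x3 intrinsics, pixels), "k1" (the pictures are not rectified: a ray, as slopes to the right and down, at radius r is drawn at 1 + k1 r^2 times it, then the intrinsics apply), "T" (4x4, takes a point from camera to world coordinates). Camera axes: x right, y down, z forward; pixel columns grow to the right and rows downward; lengths in m; the calibration is good to about 2 mm. A picture is of the moment at which its call begins.
- arm.sign_off(): hands the job in, once; it reports no verdict.
The state is a dict: "clock": time; "q": joint angles; "dq": joint speeds; "effort": joint torques, N m; "tcp_pos": TCP position; "eef_rot": TCP orientation; "wrist_force": force on the tool from outside, world axes, zero at the start; "wrist_torque": the same for the moment, N m; "grip_width": opening from 0.0 (shut) to 1.0 (fully open).
Only numpy, scipy, OpenCV 4.12 (cv2) and the standard library are available. Lean on these libraries where they do the work, as an engineer would, in place of code of your own. Each camera call takes 0.05 s, during which the arm holds its last target. There are 200 camera calls.

### The job

Lift the kit case's top tray all the way up and back, lay the table brush flat, bristles down, on the case floor underneath it and let it go, then swing the tray gently back down until it is fully home. The marker and the spoon stay in the tray, and the label roll and the loose gold tin on the table stay where they are.

Things in the scene. Friction and masses are not known exactly. Their poses are not given: they have to be found in the camera images.
- kit_case: Grey open case fixed to the table, 172 (x) x 120 (y) x 44 mm high, walls and floor 4 mm: compartment 164 x 112 x 40 mm deep. Origin: centre of its underside; x to its back (roughly the robot's left), y to its left, z up. Steel hinge plates stand outside both long sides from x +25 to +87 mm, 96 mm high; with the arms outside them the whole is 145 mm wide.
- tray_lift (a joint): Swing of the tray's arms in rad: 0 = tray fully down (start), 1.571 = upper stop. The tray stays level; each of its points moves on a 95 mm arc: at q it is 95*(cos 15deg - cos(q-15deg)) mm further back (case x) and 95*(sin 15deg + sin(q-15deg)) mm higher than at 0. Friction hinge: stays where left; about 5 to 10 N at the handle to lift, 1 to 6 N to lower.
- tray_hinge (a point): The arms' pivot axis, midway between the hinge plates (case x +82, y 0, z +85 mm); the axis runs along y. Two 95 mm steel arms run from here to the tray's sides: at joint 0 towards the case's front, 15 degrees below level; at the upper stop upwards, 15 degrees forward of vertical. Parallel links keep the tray level. Axes as the case.
- tray_handle (a point): Centre of the tray's steel handle bar, 100 mm long (case x), 14 wide (y), 16 high. Under it are end posts (from 38 mm either side of centre outward) and the tray's thin middle wall, top 22 mm under the bar; marker and spoon lie lower still. Tray down: at x -2, y 0, z +108 mm in the case frame; tray fully up: x +65, z +224. Axes as the case.
- tray_floor (a point): Centre of the inner floor of the white top tray, 164 x 116 x 32 mm, walls 3 mm, split lengthwise under the handle. Underside 46 mm above the table when down, 162 when fully up. Fully up, its front edge is 65 mm behind the case's inner front face: it still overhangs the rear 99 mm of the compartment, so a gripper must lean, its top towards the case's front.
- brush_mid (a point): Centre, half-way up, of the loose table brush with blue back: 130 mm long along its y, 26 wide along its x, 36 high, bristles down, z up, about 50 g. It lies to the right of the case, its length within about 20 degrees of the robot's y. Grip it anywhere along its length. On the case floor this centre is 22 mm above the table.
- marker_mid (a point): Centre of the loose marker pen, 130 x 13 x 14 mm, lying lengthwise in the left (+y) half of the tray.
- spoon_mid (a point): Centre of the loose black spoon, 150 x 27 x 11 mm, lying lengthwise in the right (-y) half of the tray.
- label_roll_mid (a point): Centre of the loose white label roll lying flat on the table, 83 mm across, 40 mm high.
- loose_tin_mid (a point): Centre of the loose closed gold tin standing alone on the table between the case and the brush, 68 mm across, 23 mm high. (Two more tins stacked further right do not move.)
Things that resemble listed ones, but are neither listed nor needed, are in the scene too. There is more than one size of the part that bears brush_mid; the job needs the larger.

How it is judged:
By the outcome, as a careful person would: the job done as asked, in the order asked, and still so for the second after the job is handed in, with the robot touching nothing.
It also fails if it takes over 72 s, if anything falls off the work surface, if the arm or the gripper's body presses on something with over 40 N, if the wrist force passes 120 N, or if a joint passes its speed limit or range.

## Working session

There is one attempt and no reset: what is moved stays moved. The work goes in short steps, Python scripts to look and compute and a tool call to move; the robot and the scene stay as the last step left them, time stands still between calls to the robot, and variables do not carry over. Pictures are saved under pics/ and viewed, about 8 in all and at most 12, crops included, and the job is handed in when it is done.

Besides the shell and the picture viewer there is one more tool, called after "Emit:" as name([rows], argument=value, ...), one row to a line, values as JSON. jog_arm: Moves the arm, as the interface text tells. Its arguments: {"type":"object","properties":{"deltas":{"type":"array"},"squeeze":{"type":"number"}},"required":["deltas"]}

```bash
mkdir -p pics
cat > h.py <<'E'
import numpy as np, cv2
from plant import arm, optics
def cam(n):
    c=optics.read_camera(n); return c
def pts(c):
    """world point for every pixel from depth (400x640x3)"""
    v,u=np.mgrid[0:400,0:640]; K=c["mtx"]
    uv=np.stack([u,v],-1).reshape(-1,1,2).astype(np.float64)
    d=cv2.undistortPoints(uv,K,np.array([c["k1"],0,0,0.])).reshape(400,640,2)
    z=c["range_z"].astype(float)
    P=np.dstack([d*z[...,None],z])
    W=P@c["T"][:3,:3].T+c["T"][:3,3]
    W[z==0]=np.nan
    return W
E
python3 - <<'E'
from h import *
for n in("scene","side"):
    c=cam(n); cv2.imwrite(f"pics/{n}0.png",c["frame"]); np.savez(f"{n}0.npz",**c); print(n,c["T"].round(3).tolist(),c["mtx"][0,0])
s=arm.observe(); print({k:np.round(v,3) for k,v in s.items()})
E
```

```text
scene [[0.894, -0.316, 0.317, 0.195], [-0.447, -0.645, 0.619, -0.727], [0.008, -0.695, -0.719, 0.953], [0.0, 0.0, 0.0, 1.0]] 484.05322428548374
side [[-0.888, -0.148, 0.436, -0.04], [-0.46, 0.31, -0.832, 1.18], [-0.012, -0.939, -0.343, 0.585], [0.0, 0.0, 0.0, 1.0]] 508.31256250254177
{'clock': np.float64(0.1), 'q': array([ 1.1  ,  0.277,  1.506, -0.   ,  1.361, -0.121]), 'dq': array([-0.   , -0.   , -0.004,  0.   ,  0.001, -0.001]), 'effort': array([ 1.0000e-03, -4.0546e+01, -2.3778e+01,  7.0000e-02,  3.0000e-02,
       -0.0000e+00]), 'tcp_pos': array([0.197, 0.54 , 0.205]), 'eef_rot': array([-5.470e-01, -3.093e+00,  2.000e-03]), 'wrist_force': array([-0.4  ,  0.037, -0.755]), 'wrist_torque': array([-0.043, -0.071,  0.039]), 'grip_width': np.float64(0.998)}
```

View pics/scene0.png

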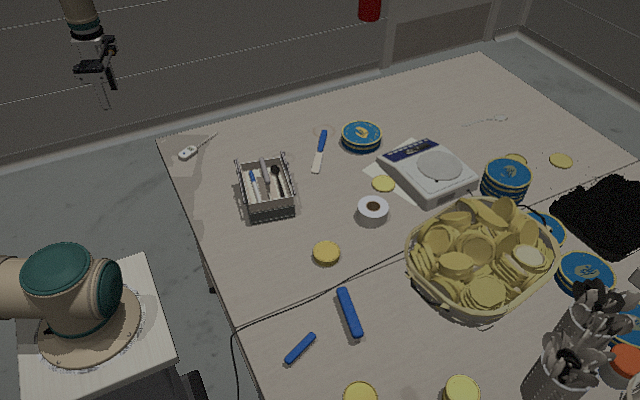

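View pics/side0.png

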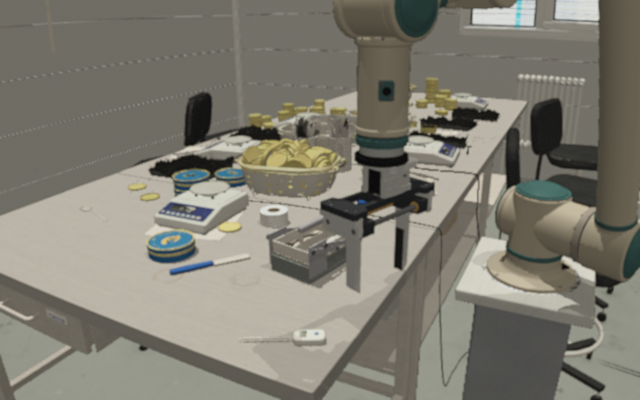

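Candidates for the brush: the large blue bar at (349,312), the small blue bar at (300,348), and the blue-handled knife at (321,140). The description fits the large bar at (349,312). The case is at (265,187), the roll at (373,209) and the gold tin at (326,253). Next I measure these and check a close crop.

Run:
```python
from h import *
c=dict(np.load("scene0.npz")); W=pts(c); f=c["frame"]
hsv=cv2.cvtColor(f,cv2.COLOR_BGR2HSV)
m=cv2.inRange(hsv,(100,110,50),(130,255,255))
n,l,st,ce=cv2.connectedComponentsWithStats(m)
for i in range(1,n):
    if st[i,4]>60 and ce[i][1]>270 and ce[i][0]<420:
        p=W[l==i]; p=p[np.isfinite(p).all(1)]; zt=np.percentile(p[:,2],80); t=p[p[:,2]>zt-.012]
        r=cv2.minAreaRect((t[:,:2]*1000).astype(np.float32)); print("blue",ce[i].round(),st[i,4],"ztop",zt.round(4),r)
def reg(u0,v0,u1,v1,zlo,zhi,nm):
    p=W[v0:v1,u0:u1].reshape(-1,3); p=p[(p[:,2]>zlo)&(p[:,2]<zhi)]
    (x,y),r=cv2.minEnclosingCircle((p[:,:2]*1000).astype(np.float32)); print(nm,x,y,r,len(p))
reg(350,190,395,230,.03,.06,"roll"); reg(305,235,348,270,.015,.035,"tin")
# ortho height map of case region
p=W[130:240,215:315].reshape(-1,3); p=p[np.isfinite(p).all(1)&(p[:,2]>.015)&(p[:,2]<.2)]
print(p.min(0),p.max(0))
for a,b in((.03,.05),(.05,.075),(.075,.09),(.09,.1),(.1,.112),(.112,.13)):
    q=p[(p[:,2]>a)&(p[:,2]<b)]
    if len(q)>5: print(a,b,len(q),cv2.minAreaRect((q[:,:2]*1000).astype(np.float32)),q.mean(0).round(3))
A=cv2.resize(f[135:235,215:315],None,fx=5.5,fy=5.5,interpolation=cv2.INTER_CUBIC)
B=cv2.resize(f[280:370,280:370],(250,250),interpolation=cv2.INTER_CUBIC)
o=np.zeros((550,800,3),np.uint8);o[:,:550]=A;o[:250,550:]=B;cv2.imwrite("pics/crop1.png",o)
```

```text
blue [349. 312.] 585 ztop 0.0363 ((516.0821533203125, -244.17234802246094), (127.49899291992188, 25.7012996673584), 78.54151153564453)
blue [300. 348.] 317 ztop 0.0244 ((385.4333190917969, -269.72650146484375), (85.55146789550781, 17.133548736572266), 22.59075927734375)
roll 725.9027099609375 1.976641297340393 45.172000885009766 543
tin 550.6033325195312 -63.91716384887695 34.88671112060547 487
[0.41732323 0.09060263 0.01502681] [0.58243658 0.28958988 0.11714478]
0.03 0.05 1170 ((493.82598876953125, 185.781982421875), (171.9363555908203, 132.37725830078125), 79.85786437988281) [0.492 0.178 0.045]
0.05 0.075 1140 ((496.4657897949219, 187.3863983154297), (171.42233276367188, 140.1133270263672), 78.6698226928711) [0.497 0.18  0.062]
0.075 0.09 245 ((495.486572265625, 189.34832763671875), (174.5687713623047, 142.2958984375), 77.91972351074219) [0.498 0.2   0.08 ]
0.09 0.1 65 ((500.7111511230469, 206.8203125), (135.04359436035156, 134.4142608642578), 80.08708953857422) [0.508 0.229 0.093]
0.1 0.112 66 ((494.9251708984375, 183.18701171875), (95.49287414550781, 14.247419357299805), 78.022216796875) [0.492 0.175 0.109]
0.112 0.13 83 ((495.3490905761719, 183.42520141601562), (94.81025695800781, 12.015371322631836), 79.3136215209961) [0.496 0.185 0.114]
```

View pics/crop1.png

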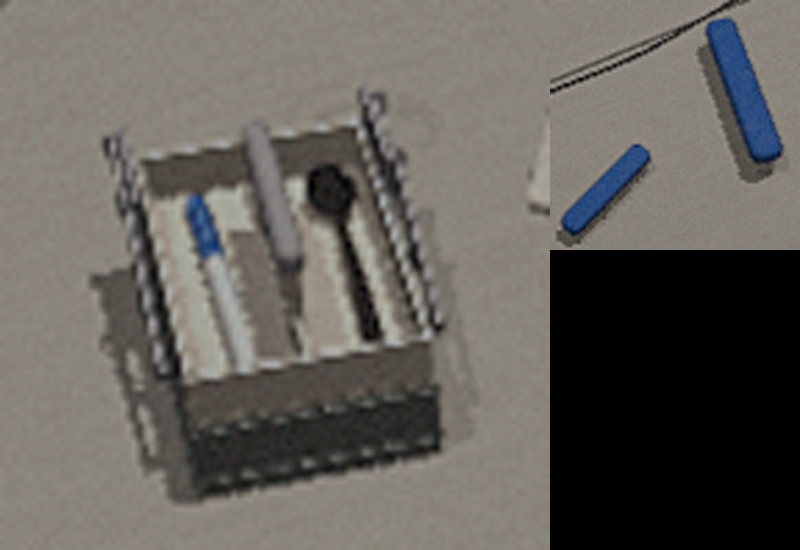

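The scene crop shows the marker on the near side of the tray and the spoon on the far side, with the handle bar between them. The right-hand inset shows the large brush (blue, ~128 x 26 mm, top at 36 mm) and a clearly smaller decoy (86 x 17 mm).

- Case: handle at about (0.495, 0.183), case x at about 78.8° from world x.
- Brush: (0.516, -0.244), length at 78.5°.

I now go above the handle.

Emit:
jog_arm([
  [[0.0186,-0.0223,0.002,0,0,-0.0885,-0.3],[0.037,-0.0446,0.004,0,0,-0.177,-0.3],[0.056,-0.067,0.006,0,0,-0.2655,-0.3],[0.0745,-0.089,0.008,0,0,-0.354,-0.3],[0.093,-0.1115,0.01,0,0,-0.4425,-0.3],[0.112,-0.134,0.01,0,0,-0.531,-0.3],[0.13,-0.156,0.01,0,0,-0.6195,-0.3],[0.149,-0.178,0.01,0,0,-0.708,-0.3]],
], squeeze=30)

```text
clock: 0.77
tcp_pos: [0.3464, 0.3608, 0.2152]
eef_rot: [-1.591, -2.709, 0.001]
wrist_force: [0.1, 0.4, 1.1]
grip_width: 0.648
```

Emit:
jog_arm([
  [[0.0186,-0.0223,0,0,0,-0.0885,-0.3],[0.037,-0.0446,0,0,0,-0.177,-0.3],[0.056,-0.067,0,0,0,-0.2655,-0.3],[0.0745,-0.089,0,0,0,-0.354,-0.3],[0.093,-0.1115,0,0,0,-0.4425,-0.3],[0.112,-0.134,0,0,0,-0.531,-0.3],[0.14,-0.168,0,0,0,-0.6195,-0.3],[0.149,-0.179,0,0,0,-0.708,-0.3]],
])

```text
clock: 1.43
tcp_pos: [0.4976, 0.1798, 0.215]
eef_rot: [2.432, 1.985, -0.001]
wrist_force: [0.1, 0.1, -0.3]
grip_width: 0.648
```

Emit:
jog_arm([
  [[0,0,0,0,0,0,-0.3],[0,0,0,0,0,0,-0.3],[0,0,0,0,0,0,-0.3]],
])

```text
clock: 1.68
tcp_pos: [0.4941, 0.1838, 0.2151]
eef_rot: [-2.425, -1.996, 0.001]
wrist_force: [0.2, 0.5, -0.4]
grip_width: 0.649
```

Run:
```python
from h import *
from scipy.spatial.transform import Rotation as R
c=cam("wrist"); cv2.imwrite("pics/wrist1.png",c["frame"]); np.savez("wrist1.npz",**c)
s=arm.observe(); print(s["clock"],s["tcp_pos"],R.from_rotvec(s["eef_rot"]).as_matrix().round(3).tolist(),s["q"],s["wrist_force"],s["grip_width"],arm.hold_point_z)
W=pts(c).reshape(-1,3)
for a,b in((.1,.125),(.066,.09),(.03,.05)):
    q=W[(W[:,2]>a)&(W[:,2]<b)&(abs(W[:,0]-.495)<.12)&(abs(W[:,1]-.185)<.14)]
    if len(q)>5: print(a,b,len(q),cv2.minAreaRect((q[:,:2]*1000).astype(np.float32)),np.percentile(q[:,2],[5,50,95]))
```

```text
1.7333 [0.49397242 0.18407448 0.21528185] [[0.192, 0.981, -0.001], [0.981, -0.192, 0.0], [0.0, -0.001, -1.0]] [2.24175027e-01 1.98644655e-01 1.58627447e+00 6.74778542e-04
 1.35765274e+00 4.16933429e-01] [0.37901107 0.37767247 0.10266498] 0.6506257739683317 0.0188
0.1 0.125 1346 ((498.2140197753906, 190.40682983398438), (98.64196014404297, 13.912033081054688), 77.80873107910156) [0.1115532  0.114768   0.11633369]
0.066 0.09 3489 ((498.6212158203125, 194.05731201171875), (172.2635498046875, 142.106201171875), 78.62088012695312) [0.06731315 0.07687093 0.08822479]
0.03 0.05 8479 ((498.4261169433594, 194.0404052734375), (168.09243774414062, 119.34107208251953), 78.59839630126953) [0.04617692 0.04849734 0.04963246]
```

View pics/wrist1.png

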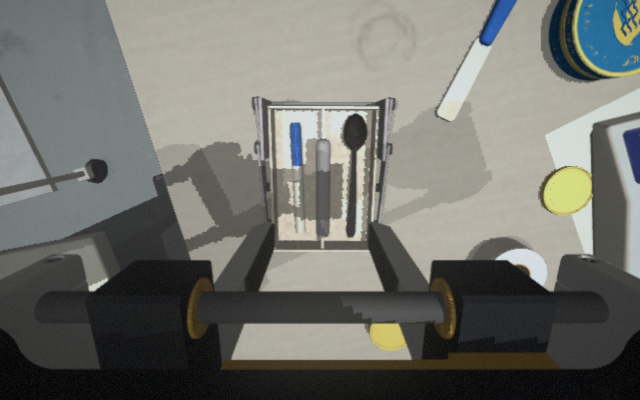

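The wrist view is looking straight down on the tray, with the handle at pixel (322,187), marker (296,180) and spoon (353,175). It puts the handle at (0.498, 0.190), against (0.495, 0.183) from the scene camera. The jaws are well aligned, so I descend and grip.

Emit:
jog_arm([
  [[0.001,0.001,-0.018,0,0,0,-0.3],[0.002,0.002,-0.036,0,0,0,-0.3],[0.003,0.003,-0.054,0,0,0,-0.3],[0.003,0.004,-0.072,0,0,0,-0.3],[0.003,0.004,-0.09,0,0,0,-0.3],[0.003,0.004,-0.108,0,0,0,-0.3],[0.003,0.004,-0.12,0,0,0,-0.3],[0.003,0.004,-0.126,0,0,0,-0.3]],
])

```text
clock: 2.4
tcp_pos: [0.4958, 0.1882, 0.0879]
eef_rot: [-2.423, -1.997, 0.004]
wrist_force: [-0.0, 0.0, -0.7]
grip_width: 0.652
```

Emit:
jog_arm([
  [[0,0,0,0,0,0,-0.3],[0,0,0,0,0,0,0.2],[0,0,0,0,0,0,0.5],[0,0,0,0,0,0,0.9],[0,0,0,0,0,0,0.9],[0,0,0,0,0,0,0.9],[0,0,0,0,0,0,0.9],[0,0,0,0,0,0,0.9]],
], squeeze=30)

```text
clock: 3.07
tcp_pos: [0.4982, 0.1871, 0.0897]
eef_rot: [2.427, 1.994, 0.001]
wrist_force: [0.3, -0.5, -0.0]
grip_width: 0.186
```

Emit:
jog_arm([
  [[0,0,0,0,0,0,0.9],[0,0,0,0,0,0,0.9],[0,-0.001,0.006,0,0,0,0.9],[0,-0.002,0.012,0,0,0,0.9],[-0.001,-0.003,0.018,0,0,0,0.9],[-0.001,-0.003,0.0246,0,0,0,0.9],[-0.001,-0.003,0.0246,0,0,0,0.9]],
], squeeze=40)

```text
clock: 3.65
tcp_pos: [0.4958, 0.1842, 0.1149]
eef_rot: [-2.426, -1.993, 0.003]
wrist_force: [-5.0, 2.7, -0.9]
grip_width: 0.145
```

Emit:
jog_arm([
  [[0,0,0.006,0,0,0,0.9],[0,0.001,0.0124,0,0,0,0.9],[0.0005,0.002,0.0185,0,0,0,0.9],[0.0005,0.003,0.0246,0,0,0,0.9],[0.001,0.005,0.0305,0,0,0,0.9],[0.0015,0.007,0.0363,0,0,0,0.9],[0.002,0.0096,0.042,0,0,0,0.9],[0.0025,0.0125,0.0475,0,0,0,0.9]],
])

```text
clock: 4.32
tcp_pos: [0.4982, 0.1966, 0.1617]
eef_rot: [-2.426, -1.994, 0.004]
wrist_force: [-4.2, 2.6, -11.1]
grip_width: 0.145
```

Run:
```python
from h import *
s=arm.observe(); print(s["clock"],s["tcp_pos"],s["wrist_force"],s["wrist_torque"],s["grip_width"])
c=cam("scene"); np.savez("scene1.npz",**c); cv2.imwrite("pics/scene1.png",cv2.resize(c["frame"][60:250,150:400],None,fx=3,fy=3))
```

```text
4.3167 [0.49824284 0.19660441 0.16170214] [ -4.19119833   2.55782047 -11.10812409] [ 0.47778751  0.86008932 -0.06988367] 0.14483459647906197
```

View pics/scene1.png

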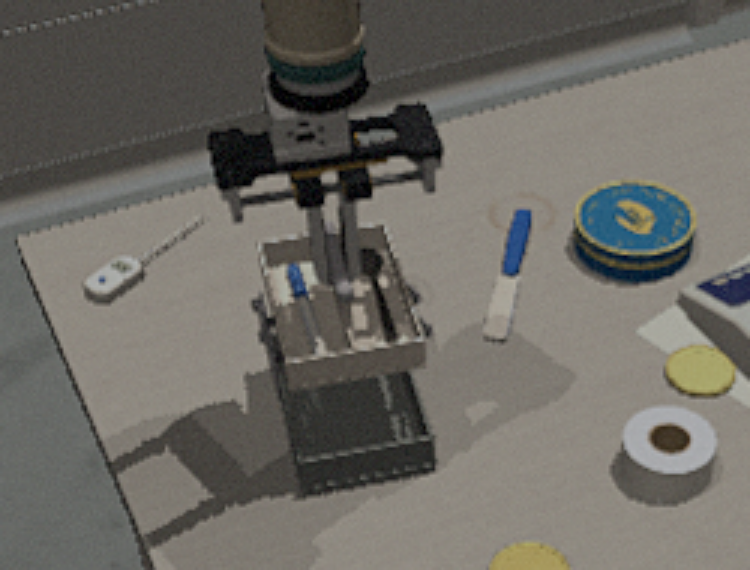

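The tray is rising with the marker and spoon in place; I continue along the arc to the stop.

Emit:
jog_arm([
  [[0.0007,0.003,0.005,0,0,0,0.9],[0.0014,0.0068,0.0103,0,0,0,0.9],[0.002,0.0106,0.015,0,0,0,0.9],[0.003,0.0148,0.0197,0,0,0,0.9],[0.004,0.0192,0.024,0,0,0,0.9],[0.005,0.024,0.028,0,0,0,0.9],[0.006,0.029,0.0315,0,0,0,0.9],[0.007,0.034,0.0348,0,0,0,0.9]],
])

```text
clock: 5.03
tcp_pos: [0.505, 0.2299, 0.1961]
eef_rot: [-2.427, -1.995, 0.007]
wrist_force: [-6.2, 0.4, -13.0]
grip_width: 0.147
```

Emit:
jog_arm([
  [[0.001,0.0053,0.003,0,0,0,0.9],[0.002,0.011,0.0055,0,0,0,0.9],[0.0035,0.0165,0.0076,0,0,0,0.9],[0.0045,0.0225,0.0095,0,0,0,0.9],[0.005,0.024,0.0095,0,0,0,0.9],[0.005,0.024,0.0095,0,0,0,0.9]],
])

```text
clock: 5.53
tcp_pos: [0.5098, 0.2533, 0.2061]
eef_rot: [2.426, 1.995, -0.009]
wrist_force: [-6.4, -2.3, -7.1]
grip_width: 0.142
```

Emit:
jog_arm([
  [[0.0005,0.002,0,0,0,0,0.9],[0.001,0.004,0,0,0,0,0.9],[0.001,0.006,0,0,0,0,0.9],[0.001,0.006,0,0,0,0,0.9]],
])

```text
clock: 5.87
tcp_pos: [0.5098, 0.2535, 0.206]
eef_rot: [2.421, 1.99, -0.022]
wrist_force: [-9.1, -13.6, -3.4]
grip_width: 0.144
```

Run:
```python
from h import *
s=arm.observe(); print(s["clock"],s["tcp_pos"],s["wrist_force"],s["wrist_torque"],s["grip_width"])
c=cam("scene"); np.savez("scene2.npz",**c)
W=pts(c)
p=W[60:250,200:330].reshape(-1,3); p=p[np.isfinite(p).all(1)]
for a,b in((.035,.05),(.155,.2),(.188,.2)):
    q=p[(p[:,2]>a)&(p[:,2]<b)&(p[:,1]<.36)&(p[:,1]>.08)&(abs(p[:,0]-.5)<.1)]
    print(a,b,len(q),cv2.minAreaRect((q[:,:2]*1000).astype(np.float32)),np.percentile(q[:,2],[5,95]))
```

```text
5.8667 [0.50983653 0.2534546  0.20603529] [ -9.13270922 -13.59388082  -3.40518651] [-2.1805041   1.56084017 -0.02187195] 0.14422010888471237
0.035 0.05 372 ((496.5099792480469, 189.0209503173828), (178.16526794433594, 126.47454071044922), 79.79894256591797) [0.03591674 0.04489746]
0.155 0.2 2001 ((509.2138366699219, 253.48336791992188), (173.6059112548828, 140.10520935058594), 79.62084197998047) [0.16085594 0.1916865 ]
0.188 0.2 254 ((509.48455810546875, 253.0607452392578), (172.63113403320312, 116.08052825927734), 78.61644744873047) [0.18852677 0.19436189]
```

The upper stop is reached: 13.6 N of reaction with no further motion. I release, rise and go towards the brush.

Emit:
jog_arm([
  [[-0.001,-0.005,0,0,0,0,0.9],[-0.001,-0.006,0,0,0,0,0.5],[-0.001,-0.006,0,0,0,0,0],[-0.001,-0.006,0,0,0,0,-0.3],[-0.001,-0.006,0,0,0,0,-0.3],[-0.001,-0.006,0.02,0,0,0,-0.3],[-0.001,-0.006,0.045,0,0,0,-0.3],[-0.001,-0.006,0.07,0,0,0,-0.3]],
])

```text
clock: 6.58
tcp_pos: [0.5127, 0.2548, 0.2775]
eef_rot: [2.426, 1.994, 0.003]
wrist_force: [0.1, 0.4, 0.2]
grip_width: 0.608
```

Emit:
jog_arm([
  [[0,-0.03,0.01,0,0,0,-0.3],[0,-0.065,0.01,0.043,-0.009,0,-0.3],[0,-0.1,0.01,0.086,-0.017,0,-0.3],[0,-0.135,0.01,0.129,-0.026,0,-0.3],[0,-0.17,0.01,0.171,-0.034,0,-0.3],[0,-0.205,0.01,0.214,-0.043,0,-0.3],[0,-0.24,0,0.257,-0.051,0,-0.3],[0,-0.275,-0.01,0.3,-0.06,0,-0.3]],
])

```text
clock: 7.25
tcp_pos: [0.5131, -0.023, 0.2679]
eef_rot: [-2.265, -1.863, -0.357]
wrist_force: [0.6, -0.1, -1.2]
grip_width: 0.651
```

Emit:
jog_arm([
  [[0,-0.035,-0.015,0.02,-0.004,0,-0.3],[0,-0.07,-0.03,0.042,-0.009,0,-0.3],[0,-0.105,-0.045,0.042,-0.009,0,-0.3],[0,-0.14,-0.06,0.042,-0.009,0,-0.3],[0,-0.175,-0.08,0.042,-0.009,0,-0.3],[0,-0.21,-0.1,0.042,-0.009,0,-0.3],[0,-0.255,-0.13,0.042,-0.009,0,-0.3],[0,-0.255,-0.13,0.042,-0.009,0,-0.3]],
])

```text
clock: 7.92
tcp_pos: [0.5115, -0.2814, 0.1327]
eef_rot: [-2.242, -1.837, -0.391]
wrist_force: [-0.3, 0.9, -0.6]
grip_width: 0.65
```

Run:
```python
from h import *
from scipy.spatial.transform import Rotation as R
s=arm.observe(); print(s["clock"],s["tcp_pos"],R.from_rotvec(s["eef_rot"]).as_matrix().round(3).tolist(),s["q"].round(2),s["wrist_force"],s["grip_width"])
c=cam("scene"); np.savez("scene3.npz",**c); d=cam("wrist")
W=pts(c); p=W[60:250,200:330].reshape(-1,3); p=p[np.isfinite(p).all(1)]
for a,b in((.001,.008),(.035,.05),(.155,.2),(.188,.2),(.215,.235)):
    q=p[(p[:,2]>a)&(p[:,2]<b)&(p[:,1]<.36)&(p[:,1]>.08)&(abs(p[:,0]-.5)<.1)]
    if len(q)>5: print(a,b,len(q),cv2.minAreaRect((q[:,:2]*1000).astype(np.float32)),np.percentile(q[:,2],[5,95]))
W=pts(d); m=cv2.inRange(cv2.cvtColor(d["frame"],cv2.COLOR_BGR2HSV),(100,110,50),(130,255,255))>0
q=W[m&(W[...,2]>.025)&(W[...,2]<.045)&(abs(W[...,0]-.516)<.1)&(abs(W[...,1]+.244)<.1)]
if len(q)>5: print("brush wrist",len(q),cv2.minAreaRect((q[:,:2]*1000).astype(np.float32)),np.median(q[:,2]))
o=np.zeros((500,800,3),np.uint8); o[:,:]=cv2.resize(c["frame"],(800,500)); o[250:,:400]=cv2.resize(d["frame"],(400,250)); cv2.imwrite("pics/c3.png",o)
```

```text
7.9167 [ 0.51146372 -0.28137233  0.13273541] [[0.185, 0.98, 0.068], [0.923, -0.197, 0.331], [0.338, 0.001, -0.941]] [-0.81  0.43  1.52  0.28  1.41 -0.69] [-0.31213094  0.85666782 -0.56261246] 0.6501146251314505
0.001 0.008 359 ((499.9246826171875, 219.52529907226562), (196.0396270751953, 278.6362609863281), 0.02827398106455803) [0.00116611 0.00713347]
0.035 0.05 168 ((495.70965576171875, 182.20535278320312), (165.6584014892578, 126.47406768798828), 80.58062744140625) [0.03612011 0.04562128]
brush wrist 3064 ((476.03472900390625, -232.33615112304688), (126.58219146728516, 109.68171691894531), 78.38114929199219) 0.03602070533238044
```

View pics/c3.png

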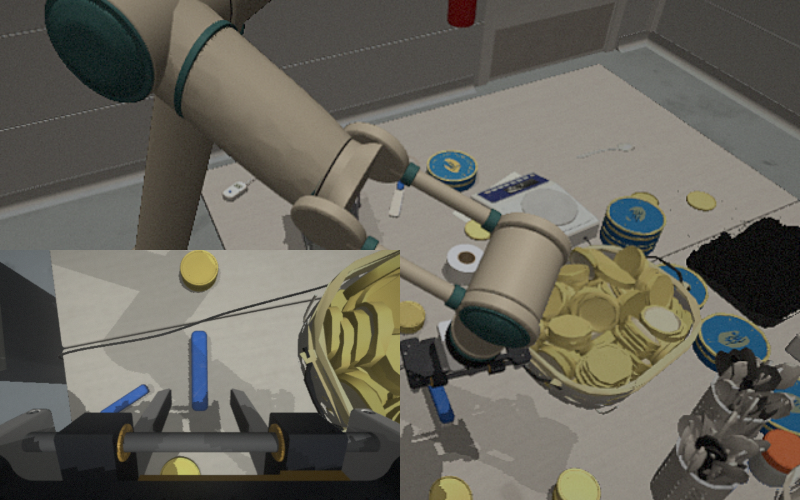

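The wrist inset shows the brush between the open fingers at about (198,370) and the small decoy to its left. The basket is off to the right, so I check its clearance numerically along with the refined brush pose.

Run:
```python
from h import *
d=cam("wrist"); W=pts(d); m=cv2.inRange(cv2.cvtColor(d["frame"],cv2.COLOR_BGR2HSV),(100,110,50),(130,255,255))
n,l,st,ce=cv2.connectedComponentsWithStats(m); i=1+st[1:,4].argmax()
q=W[(l==i)&(W[...,2]>.03)]; print("brush",len(q),cv2.minAreaRect((q[:,:2]*1000).astype(np.float32)),np.median(q[:,2]))
c=dict(np.load("scene0.npz")); V=pts(c)
hs=cv2.cvtColor(c["frame"],cv2.COLOR_BGR2HSV)
b=V[190:330,395:565].reshape(-1,3)
for y in np.arange(-.45,-.1,.05):
    k=b[(abs(b[:,1]-y)<.025)&(b[:,2]>.06)]
    if len(k): print(y.round(2),k[:,0].min().round(3),k[:,2].max().round(3))
e=cam("side"); np.savez("side3.npz",**e); S=pts(e)
p=S.reshape(-1,3); 
for a,bb in((.012,.05),(.1,.235),(.16,.2),(.188,.2),(.212,.24)):
    q=p[(p[:,2]>a)&(p[:,2]<bb)&(p[:,1]<.38)&(p[:,1]>.08)&(abs(p[:,0]-.5)<.11)]
    if len(q)>5: print(a,bb,len(q),cv2.minAreaRect((q[:,:2]*1000).astype(np.float32)),np.percentile(q[:,2],[5,95]))
cv2.imwrite("pics/side3.png",e["frame"][150:330,200:440])
```

```text
brush 3009 ((517.7471313476562, -240.3779754638672), (127.44686126708984, 24.292787551879883), 78.85946655273438) 0.03604196920289743
-0.45 0.771 0.113
-0.4 0.689 0.16
-0.35 0.64 0.164
-0.3 0.635 0.178
-0.25 0.641 0.178
-0.2 0.664 0.167
-0.15 0.702 0.163
0.012 0.05 1848 ((497.12158203125, 192.04156494140625), (178.94198608398438, 133.57415771484375), 78.39390563964844) [0.01381255 0.04570926]
0.1 0.235 2915 ((509.067138671875, 256.5574951171875), (169.02322387695312, 139.67489624023438), 78.5572280883789) [0.13222525 0.22718154]
0.16 0.2 2350 ((504.76544189453125, 257.42431640625), (169.19566345214844, 130.8746795654297), 78.45477294921875) [0.16568991 0.19475977]
0.188 0.2 616 ((509.63812255859375, 256.3320007324219), (168.46522521972656, 120.16252899169922), 78.18616485595703) [0.18847396 0.19616455]
0.212 0.24 276 ((508.5274658203125, 256.4920959472656), (101.59904479980469, 16.41278076171875), 77.35049438476562) [0.21551129 0.23352849]
```

Emit:
jog_arm([
  [[0,0.002,-0.018,0,0,0,-0.3],[0,0.004,-0.036,0,0,0,-0.3],[0,0.006,-0.054,0,0,0,-0.3],[0,0.009,-0.072,0,0,0,-0.3],[0,0.009,-0.09,0,0,0,-0.3],[0,0.009,-0.105,0,0,0,-0.3],[0,0.009,-0.115,0,0,0,-0.3],[0,0.009,-0.115,0,0,0,-0.3]],
])

```text
clock: 8.78
tcp_pos: [0.5114, -0.2643, 0.0208]
eef_rot: [-2.234, -1.839, -0.395]
wrist_force: [-0.6, -0.6, 0.4]
grip_width: 0.65
```

Emit:
jog_arm([
  [[0,-0.005,-0.005,0,0,0,-0.3],[0,-0.008,-0.01,0,0,0,-0.3],[0,-0.008,-0.012,0,0,0,-0.3],[0,-0.008,-0.012,0,0,0,0.2],[0,-0.008,-0.012,0,0,0,0.5],[0,-0.008,-0.012,0,0,0,0.9],[0,-0.008,-0.012,0,0,0,0.9],[0,-0.008,-0.012,0,0,0,0.9]],
], squeeze=20)

```text
clock: 9.45
tcp_pos: [0.5116, -0.2744, 0.0091]
eef_rot: [-2.237, -1.838, -0.396]
wrist_force: [-0.5, -0.1, -0.1]
grip_width: 0.333
```

Emit:
jog_arm([
  [[0,0,0,0,0,0,0.9],[0,0,0,0,0,0,0.9],[0,0,0,0,0,0,0.9]],
])

```text
clock: 9.7
tcp_pos: [0.5116, -0.2743, 0.0091]
eef_rot: [-2.237, -1.838, -0.396]
wrist_force: [-0.7, 0.8, 1.7]
grip_width: 0.274
```

Emit:
jog_arm([
  [[0,0,0.004,0,0,0,0.9],[0,0,0.012,0,0,0,0.9],[0,0,0.024,0,0,0,0.9],[0,0,0.038,0,0,0,0.9],[0,0,0.052,0,0,0,0.9],[0,0,0.062,0,0,0,0.9],[0,0,0.066,0,0,0,0.9],[0,0,0.066,0,0,0,0.9]],
])

```text
clock: 10.37
tcp_pos: [0.5122, -0.2749, 0.0765]
eef_rot: [-2.238, -1.841, -0.396]
wrist_force: [-0.2, -0.1, -0.8]
grip_width: 0.275
```

```bash
cat > br.py <<'E'
from h import *
def brush(nm):
    s=arm.observe(); print(s["clock"],s["tcp_pos"],s["eef_rot"].round(3),s["wrist_force"].round(1),s["grip_width"])
    d=cam("wrist"); W=pts(d); m=cv2.inRange(cv2.cvtColor(d["frame"],cv2.COLOR_BGR2HSV),(100,110,40),(130,255,255))
    n,l,st,ce=cv2.connectedComponentsWithStats(m); i=1+st[1:,4].argmax()
    q=W[(l==i)]; q=q[np.isfinite(q).all(1)]; zt=np.percentile(q[:,2],70)
    q=q[abs(q[:,2]-zt)<.012]
    r=cv2.minAreaRect((q[:,:2]*1000).astype(np.float32)); A=np.c_[q[:,:2],np.ones(len(q))]
    print("brush",len(q),r,np.median(q[:,2]),"plane",np.linalg.lstsq(A,q[:,2],rcond=None)[0])
    cv2.imwrite(f"pics/{nm}.png",d["frame"])
E
python3 -c "
from br import *
brush('w4')"
```

```text
10.3667 [ 0.51222328 -0.27491495  0.07646649] [-2.238 -1.841 -0.396] [-0.2 -0.1 -0.8] 0.27476472692545706
brush 9339 ((519.2854614257812, -240.92678833007812), (126.66395568847656, 25.815013885498047), 79.27398681640625) 0.10337114847659382 plane [ 0.02628279 -0.00703818  0.08788274]
```

View pics/w4.png

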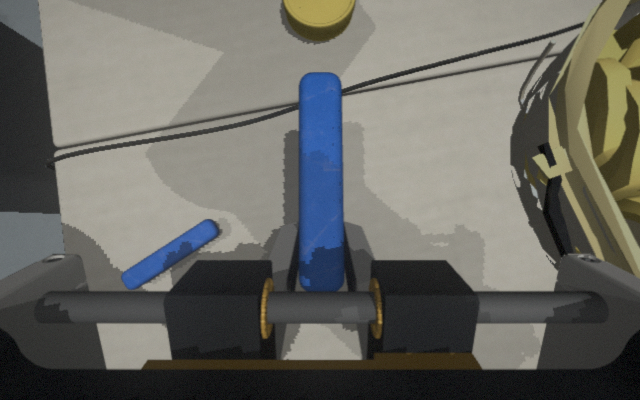

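The brush is held level at pixel (321,180), with a 25.8 mm grip. I carry it over the tin towards the case at 67 mm clearance.

Emit:
jog_arm([
  [[-0.001,0.01,0,0,0,0,0.9],[-0.003,0.035,0,0,0,0,0.9],[-0.005,0.065,0,0,0,0,0.9],[-0.008,0.1,0,0,0,0,0.9],[-0.011,0.135,0,0,0,0,0.9],[-0.014,0.17,0,0,0,0,0.9],[-0.017,0.205,0,0,0,0,0.9],[-0.02,0.24,0,0,0,0,0.9]],
])

```text
clock: 11.08
tcp_pos: [0.49, -0.0317, 0.0741]
eef_rot: [-2.236, -1.836, -0.394]
wrist_force: [-0.4, 0.4, -1.5]
grip_width: 0.276
```

Emit:
jog_arm([
  [[0,0.025,0,0,0,0,0.9],[-0.001,0.045,0,0,0,0,0.9],[-0.001,0.065,0,0,0,0,0.9],[-0.002,0.08,0,0,0,0,0.9],[-0.002,0.095,0,0,0,0,0.9],[-0.002,0.1,0,0,0,0,0.9],[-0.002,0.1,0,0,0,0,0.9]],
])

```text
clock: 11.67
tcp_pos: [0.4881, 0.0673, 0.0744]
eef_rot: [-2.234, -1.839, -0.394]
wrist_force: [0.4, 0.0, -1.1]
grip_width: 0.278
```

```bash
python3 -c "
from br import *
brush('w5')
for n in ('scene','side'):
    c=cam(n); W=pts(c).reshape(-1,3)
    for a,b in ((.036,.05),(.188,.2)):
        q=W[(W[:,2]>a)&(W[:,2]<b)&(W[:,1]<.38)&(W[:,1]>.09)&(abs(W[:,0]-.5)<.1)]
        print(n,a,len(q),cv2.minAreaRect((q[:,:2]*1000).astype(np.float32)))
    cv2.imwrite(f'pics/{n}5.png',c['frame'])
"
```

```text
11.6667 [0.4881451  0.06726612 0.07436563] [-2.234 -1.839 -0.394] [ 0.4  0.  -1.1] 0.2781843056229475
brush 9429 ((494.8390197753906, 101.67279052734375), (127.76806640625, 26.693193435668945), 79.62210083007812) 0.10137228294444431 plane [ 0.02137693 -0.00477207  0.09108631]
scene 0.036 125 ((493.73516845703125, 189.91827392578125), (177.34735107421875, 119.93034362792969), 80.56771850585938)
scene 0.188 115 ((487.51373291015625, 260.40521240234375), (179.34365844726562, 79.25221252441406), 64.83668518066406)
side 0.036 665 ((494.78106689453125, 191.73841857910156), (177.8602294921875, 132.46078491210938), 78.10848236083984)
side 0.188 610 ((510.6851501464844, 255.26705932617188), (168.7023468017578, 122.2018051147461), 78.68434143066406)
```

View pics/w5.png

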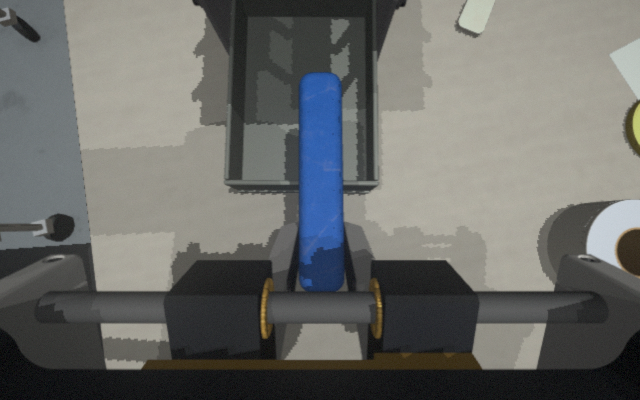

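The wrist view shows the brush about to enter, with the case's front rim at row 185 and its side walls at columns 228 and 378. The remaining shift is +82 mm in y. I move in over the floor, then check before lowering.

Emit:
jog_arm([
  [[0,0.006,0,0,0,0,0.9],[0,0.018,0,0,0,0,0.9],[0,0.032,0,0,0,0,0.9],[0,0.048,0,0,0,0,0.9],[0.001,0.062,0,0,0,0,0.9],[0.001,0.074,0,0,0,0,0.9],[0.001,0.082,0,0,0,0,0.9],[0.001,0.082,0,0,0,0,0.9]],
])

```text
clock: 12.48
tcp_pos: [0.4903, 0.1486, 0.0749]
eef_rot: [-2.235, -1.839, -0.395]
wrist_force: [-0.8, 0.5, 0.3]
grip_width: 0.275
```

Emit:
jog_arm([
  [[0,0,-0.005,0,0,0,0.9],[0,0,-0.012,0,0,0,0.9],[0,0,-0.015,0,0,0,0.9],[0,0,-0.015,0,0,0,0.9]],
])

```text
clock: 12.82
tcp_pos: [0.4898, 0.1472, 0.0587]
eef_rot: [-2.237, -1.836, -0.393]
wrist_force: [-0.4, 0.2, 0.0]
grip_width: 0.277
```

```bash
python3 -c "
from br import *
brush('w6')"
```

```text
12.8167 [0.48981178 0.14716223 0.05867573] [-2.237 -1.836 -0.393] [-0.4  0.2  0. ] 0.2765357872287649
brush 5943 ((492.2946472167969, 155.97840881347656), (75.9323501586914, 27.287174224853516), 78.17445373535156) 0.08570295124096067 plane [ 0.01531404 -0.00254259  0.07838265]
```

View pics/w6.png

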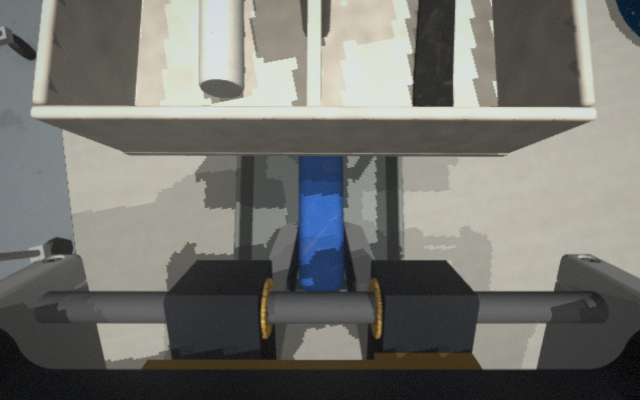

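The brush is centred between the case's side walls (columns 239 and 400), its front end about 8 mm clear of the front wall. The tray is well clear of the gripper. I lower.

Emit:
jog_arm([
  [[0,0,-0.006,0,0,0,0.9],[0,0,-0.013,0,0,0,0.9],[0,0,-0.02,0,0,0,0.9],[0,0,-0.027,0,0,0,0.9],[0,0,-0.034,0,0,0,0.9],[0,0,-0.039,0,0,0,0.9],[0,0,-0.042,0,0,0,0.9],[0,0,-0.042,0,0,0,0.9]],
])

```text
clock: 13.53
tcp_pos: [0.49, 0.1478, 0.017]
eef_rot: [-2.236, -1.837, -0.394]
wrist_force: [-0.6, -0.6, 0.1]
grip_width: 0.275
```

Emit:
jog_arm([
  [[0,0,-0.001,0,0,0,0.9],[0,0,-0.002,0,0,0,0.9],[0,0,-0.003,0,0,0,0.9],[0,0,-0.003,0,0,0,0.9]],
])

```text
clock: 13.87
tcp_pos: [0.4907, 0.1477, 0.015]
eef_rot: [-2.237, -1.838, -0.396]
wrist_force: [0.7, 0.4, -0.7]
grip_width: 0.278
```

Emit:
jog_arm([
  [[0,0,-0.001,0,0,0,0.9],[0,0,-0.0015,0,0,0,0.9],[0,0,-0.0015,0,0,0,0.4],[0,0,-0.0015,0,0,0,0.2],[0,0,-0.0015,0,0,0,0],[0,0,-0.0015,0,0,0,0],[0,0,-0.0015,0,0,0,0],[0,0,-0.0015,0,0,0,0]],
])

```text
clock: 14.53
tcp_pos: [0.4906, 0.1477, 0.0134]
eef_rot: [-2.237, -1.838, -0.396]
wrist_force: [0.2, -0.7, -0.9]
grip_width: 0.499
```

Emit:
jog_arm([
  [[0,0,0.005,0,0,0,0],[-0.001,-0.003,0.015,0,0,0,0],[-0.002,-0.008,0.025,0,0,0,0],[-0.003,-0.013,0.04,0,0,0,0],[-0.004,-0.02,0.055,0,0,0,0],[-0.006,-0.03,0.07,0,0,0,0],[-0.01,-0.05,0.08,0,0,0,0],[-0.014,-0.07,0.09,0,0,0,0]],
])

```text
clock: 15.2
tcp_pos: [0.4765, 0.0774, 0.1046]
eef_rot: [-2.236, -1.84, -0.396]
wrist_force: [0.2, -0.0, 0.4]
grip_width: 0.498
```

```bash
python3 -c "
from br import *
brush('w7')"
```

```text
15.2 [0.47647371 0.07738865 0.10461761] [-2.236 -1.84  -0.396] [ 0.2 -0.   0.4] 0.49822273675538536
brush 3629 ((497.61419677734375, 180.53466796875), (128.0881805419922, 25.23883628845215), 79.59503173828125) 0.03918040777480469 plane [ 0.0147889  -0.00101864  0.03190025]
```

View pics/w7.png

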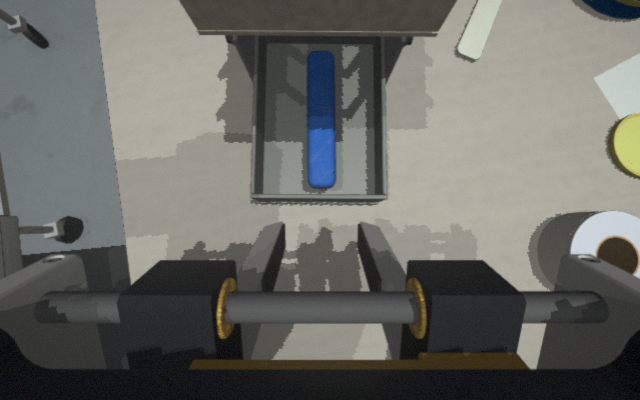

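The brush lies flat on the case floor, top at 39 mm, at pixels (321,52)–(321,188), clear of all walls. Now I go up, back to vertical and over to the handle.

Emit:
jog_arm([
  [[0,-0.01,0.02,0,0,0,-0.3],[0,-0.01,0.045,0,0,0,-0.3],[0,-0.01,0.075,0,0,0,-0.3],[0,-0.01,0.105,0,0,0,-0.3],[0.005,-0.01,0.135,0,0,0,-0.3],[0.01,-0.01,0.16,0,0,0,-0.3],[0.015,-0.01,0.18,0,0,0,-0.3],[0.015,-0.01,0.185,0,0,0,-0.3]],
])

```text
clock: 15.92
tcp_pos: [0.4939, 0.0677, 0.2919]
eef_rot: [-2.239, -1.842, -0.403]
wrist_force: [0.1, -0.5, -0.2]
grip_width: 0.654
```

Emit:
jog_arm([
  [[0,0.01,0,-0.043,0.009,0,-0.3],[0.003,0.035,0,-0.09,0.018,0,-0.3],[0.006,0.06,0,-0.14,0.028,0,-0.3],[0.01,0.09,0,-0.19,0.038,0,-0.3],[0.013,0.12,0,-0.24,0.048,0,-0.3],[0.016,0.15,0,-0.29,0.058,0,-0.3],[0.018,0.175,0,-0.342,0.069,0,-0.3],[0.019,0.187,0,-0.342,0.069,0,-0.3]],
])

```text
clock: 16.58
tcp_pos: [0.5097, 0.2596, 0.2865]
eef_rot: [-2.42, -2.0, 0.003]
wrist_force: [0.7, 0.4, 0.1]
grip_width: 0.65
```

Emit:
jog_arm([
  [[0,0,0,0,0,0,-0.3],[0,0,0,0,0,0,-0.3],[0,0,0,0,0,0,-0.3]],
])

```text
clock: 16.83
tcp_pos: [0.5101, 0.2529, 0.2879]
eef_rot: [2.428, 1.993, -0.003]
wrist_force: [-0.2, -1.3, -0.3]
grip_width: 0.648
```

Run:
```python
from h import *
from scipy.spatial.transform import Rotation as R
s=arm.observe(); print(s["clock"],s["tcp_pos"],R.from_rotvec(s["eef_rot"]).as_matrix().round(3).tolist(),s["grip_width"])
W=pts(cam("wrist")).reshape(-1,3)
for a,b in((.215,.24),(.185,.2)):
    q=W[(W[:,2]>a)&(W[:,2]<b)&(abs(W[:,0]-.51)<.09)&(abs(W[:,1]-.255)<.1)]
    if len(q)>5: print(a,b,len(q),cv2.minAreaRect((q[:,:2]*1000).astype(np.float32)),np.percentile(q[:,2],[5,50,95]))
```

```text
16.8333 [0.51008108 0.25292083 0.28791791] [[0.195, 0.981, -0.001], [0.981, -0.195, -0.001], [-0.001, -0.001, -1.0]] 0.6478381111126335
0.215 0.24 1843 ((511.50555419921875, 256.5757141113281), (98.38481140136719, 13.782657623291016), 78.37181854248047) [0.227512   0.23112764 0.23262947]
0.185 0.2 2367 ((511.1319580078125, 255.6673583984375), (164.25808715820312, 116.33037567138672), 78.57198333740234) [0.18607998 0.19309407 0.19474954]
```

Emit:
jog_arm([
  [[0.0005,0.001,-0.015,0,0,0,-0.3],[0.001,0.001,-0.03,0,0,0,-0.3],[0.001,0.001,-0.045,0,0,0,-0.3],[0.001,0.001,-0.06,0,0,0,-0.3],[0.001,0.001,-0.072,0,0,0,-0.3],[0.001,0.001,-0.08,0,0,0,-0.3],[0.001,0.001,-0.082,0,0,0,-0.3],[0.001,0.001,-0.082,0,0,0,0.2]],
])

```text
clock: 17.55
tcp_pos: [0.5115, 0.2545, 0.2063]
eef_rot: [-2.429, -1.992, 0.001]
wrist_force: [-0.2, -0.0, 0.6]
grip_width: 0.612
```

Emit:
jog_arm([
  [[0,0,0,0,0,0,0.5],[0,0,0,0,0,0,0.9],[0,0,0,0,0,0,0.9],[0,0,0,0,0,0,0.9],[0,0,0,0,0,0,0.9],[0,0,0,0,0,0,0.9],[0,0,0,0,0,0,0.9],[0,0,0,0,0,0,0.9]],
], squeeze=40)

```text
clock: 18.22
tcp_pos: [0.5103, 0.2561, 0.2065]
eef_rot: [-2.426, -1.994, 0.002]
wrist_force: [-3.6, 1.2, 3.5]
grip_width: 0.143
```

Emit:
jog_arm([
  [[-0.0012,-0.0059,-0.0019,0,0,0,0.9],[-0.0024,-0.0116,-0.004,0,0,0,0.9],[-0.0035,-0.0172,-0.0066,0,0,0,0.9],[-0.0046,-0.0224,-0.0095,0,0,0,0.9],[-0.0056,-0.0276,-0.0128,0,0,0,0.9],[-0.0067,-0.0326,-0.0164,0,0,0,0.9],[-0.0076,-0.0373,-0.0204,0,0,0,0.9],[-0.0085,-0.0417,-0.0246,0,0,0,0.9]],
])

```text
clock: 18.88
tcp_pos: [0.5018, 0.2139, 0.1815]
eef_rot: [-2.426, -1.994, 0.002]
wrist_force: [-4.0, 2.4, 2.3]
grip_width: 0.146
```

Emit:
jog_arm([
  [[-0.0009,-0.0042,-0.0046,0,0,0,0.9],[-0.0016,-0.008,-0.0094,0,0,0,0.9],[-0.0024,-0.0116,-0.0144,0,0,0,0.9],[-0.003,-0.0148,-0.0197,0,0,0,0.9],[-0.0036,-0.0176,-0.0252,0,0,0,0.9],[-0.0041,-0.0202,-0.0309,0,0,0,0.9],[-0.0046,-0.0223,-0.0367,0,0,0,0.9],[-0.0049,-0.0241,-0.0426,0,0,0,0.9]],
])

```text
clock: 19.55
tcp_pos: [0.4969, 0.1899, 0.1382]
eef_rot: [-2.426, -1.993, 0.002]
wrist_force: [-5.0, 2.6, 0.6]
grip_width: 0.145
```

Run:
```python
from h import *
s=arm.observe(); print(s["clock"],s["tcp_pos"],s["wrist_force"],s["wrist_torque"],s["grip_width"])
```

```text
19.55 [0.49690317 0.18990046 0.13822876] [-4.98658265  2.63217229  0.63601619] [ 0.52964868  0.83228599 -0.05498507] 0.14533436155127136
```

Emit:
jog_arm([
  [[-0.0003,-0.0014,-0.006,0,0,0,0.9],[-0.0005,-0.0024,-0.0122,0,0,0,0.9],[-0.0006,-0.0029,-0.0184,0,0,0,0.9],[-0.0006,-0.0031,-0.0246,0,0,0,0.9],[-0.0006,-0.0029,-0.0308,0,0,0,0.9],[-0.0005,-0.0024,-0.036,0,0,0,0.9],[-0.0004,-0.0018,-0.04,0,0,0,0.9],[-0.0004,-0.0018,-0.0411,0,0,0,0.9]],
])

```text
clock: 20.22
tcp_pos: [0.4966, 0.1887, 0.0969]
eef_rot: [-2.426, -1.993, 0.002]
wrist_force: [-3.9, 4.1, 2.4]
grip_width: 0.142
```

Emit:
jog_arm([
  [[0,0.0004,-0.0015,0,0,0,0.9],[0,0.0007,-0.003,0,0,0,0.9],[0,0.001,-0.0045,0,0,0,0.9],[0,0.0013,-0.006,0,0,0,0.9],[0,0.0016,-0.0073,0,0,0,0.9],[0,0.0018,-0.0081,0,0,0,0.9],[0,0.0018,-0.0085,0,0,0,0.9],[0,0.0018,-0.0085,0,0,0,0.9]],
])

```text
clock: 20.88
tcp_pos: [0.497, 0.1902, 0.09]
eef_rot: [-2.426, -1.994, 0.001]
wrist_force: [-5.3, 2.3, 8.1]
grip_width: 0.146
```

Emit:
jog_arm([
  [[0,0,-0.001,0,0,0,0.9],[0,0,-0.002,0,0,0,0.9],[0,0,-0.002,0,0,0,0.9]],
])

```text
clock: 21.13
tcp_pos: [0.4971, 0.1903, 0.0898]
eef_rot: [-2.426, -1.994, -0.001]
wrist_force: [-7.6, 2.2, 18.6]
grip_width: 0.143
```

It is home: z stops at 0.090, as at the start, with a firm 18.6 N reaction. I back off the press, release, rise and check.

Emit:
jog_arm([
  [[0,0,0.001,0,0,0,0.9],[0,0,0.002,0,0,0,0.6],[0,0,0.002,0,0,0,0.3],[0,0,0.002,0,0,0,-0.1],[0,0,0.002,0,0,0,-0.3],[0,0,0.002,0,0,0,-0.3],[0,0,0.002,0,0,0,-0.3],[0,0,0.01,0,0,0,-0.3]],
])

```text
clock: 21.8
tcp_pos: [0.4967, 0.1895, 0.0963]
eef_rot: [-2.426, -1.994, 0.005]
wrist_force: [-0.5, -0.0, -0.2]
grip_width: 0.589
```

Emit:
jog_arm([
  [[0,0,0.02,0,0,0,-0.3],[0,0,0.045,0,0,0,-0.3],[0,0,0.07,0,0,0,-0.3],[0,0,0.095,0,0,0,-0.3],[0,0,0.12,0,0,0,-0.3],[0,0,0.14,0,0,0,-0.3],[0,0,0.15,0,0,0,-0.3],[0,0,0.15,0,0,0,-0.3]],
])

```text
clock: 22.47
tcp_pos: [0.4993, 0.1902, 0.2504]
eef_rot: [2.425, 1.993, 0.008]
wrist_force: [0.4, 0.1, 0.4]
grip_width: 0.65
```

Emit:
jog_arm([
  [[-0.02,0.01,0,0,0,0,-0.3],[-0.045,0.02,0,0,0,0,-0.3],[-0.07,0.03,0,0,0,0,-0.3],[-0.095,0.04,0,0,0,0,-0.3],[-0.12,0.05,0,0,0,0,-0.3],[-0.14,0.06,0,0,0,0,-0.3],[-0.15,0.06,0,0,0,0,-0.3],[-0.15,0.06,0,0,0,0,-0.3]],
])

```text
clock: 23.13
tcp_pos: [0.3453, 0.2495, 0.2467]
eef_rot: [-2.424, -1.997, 0.004]
wrist_force: [0.4, 0.5, -0.2]
grip_width: 0.65
```

Run:
```python
from h import *
s=arm.observe(); print(s["clock"],s["tcp_pos"],s["wrist_force"],s["grip_width"])
c=cam("scene"); W=pts(c); W0=pts(dict(np.load("scene0.npz")))
def reg(W,u0,v0,u1,v1,zlo,zhi,nm):
    p=W[v0:v1,u0:u1].reshape(-1,3); p=p[(p[:,2]>zlo)&(p[:,2]<zhi)]
    print(nm,cv2.minEnclosingCircle((p[:,:2]*1000).astype(np.float32)),len(p))
for V in(W0,W): reg(V,350,190,395,230,.03,.06,"roll"); reg(V,305,235,348,270,.015,.035,"tin")
for V in(W0,W):
  p=V[130:240,215:315].reshape(-1,3)
  for a,b in((.06,.085),(.1,.13)):
    q=p[(p[:,2]>a)&(p[:,2]<b)&(abs(p[:,0]-.5)<.1)]; print(a,len(q),cv2.minAreaRect((q[:,:2]*1000).astype(np.float32)),np.percentile(q[:,2],[50,90,98]))
A=cv2.resize(c["frame"][130:280,215:405],(760,600),interpolation=cv2.INTER_CUBIC); cv2.imwrite("pics/fin.png",A)
```

```text
23.1333 [0.34534218 0.24948977 0.2467268 ] [ 0.41668806  0.47937923 -0.246318  ] 0.6495152013417541
roll ((725.9027099609375, 1.976641297340393), 45.172000885009766) 543
tin ((550.6033325195312, -63.91716384887695), 34.88671112060547) 487
roll ((724.1151733398438, 4.755570888519287), 43.98217010498047) 543
tin ((550.3245849609375, -64.53582000732422), 34.944637298583984) 496
0.06 786 ((496.0037841796875, 189.3527069091797), (175.58045959472656, 141.78768920898438), 78.41679382324219) [0.07051425 0.07765393 0.08274696]
0.1 149 ((494.9251708984375, 183.18701171875), (95.49287414550781, 14.247419357299805), 78.022216796875) [0.11241955 0.11503508 0.11648226]
0.06 790 ((496.87432861328125, 188.85101318359375), (174.80081176757812, 142.3445587158203), 79.54195404052734) [0.07046459 0.07765625 0.08300593]
0.1 149 ((495.3633117675781, 185.59323120117188), (99.18620300292969, 14.599870681762695), 78.39668273925781) [0.11204988 0.1150845  0.11638571]
```

View pics/fin.png

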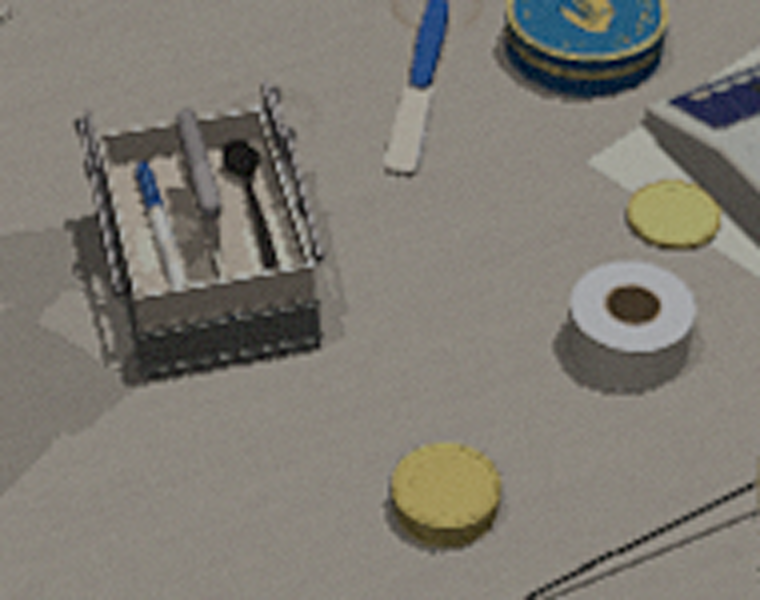

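The final view shows the tray down, the handle at crop pixel (200,160), and the marker (160,225) and spoon (255,200) still in it. The roll and tin are where they were. The arm is clear, so I hand in.

```bash
python3 -c "
from plant import arm
print(arm.sign_off())"
```

```text
the job is handed in; nothing more can be done
None
```

I lifted the tray to its upper stop and laid the larger blue brush flat, bristles down, on the case floor. I let it go, swung the tray back down until it was home, and handed the job in at about 23 s; the hand-in gives no verdict.

**Last checks:**
- **Tray:** the handle and rim heights match the start to within 0.5 mm. It gave a firm reaction of about 19 N at the lower stop with no further motion.
- **Brush:** after release and before the tray came down, its top was at 39 mm (40 expected on the floor). It was clear of all four walls. It cannot be seen now that the tray is closed.
- **Marker and spoon:** both are visible in the tray in the final picture.
- **Tin and label roll:** the tin is within 1 mm of its start. The roll's fitted centre differs by about 3 mm; I took this as depth noise, since the arm never came near it.
- **Forces:** the highest wrist force I read was about 20 N.

**Disagreement:** early on, the scene and wrist cameras disagreed by about 7 mm on the handle position along its length. I used values nearer the wrist camera, and the side camera's later case fix agreed with it to about 2 mm.

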